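# Set up the counter display: lay the tube in its cradle, stand the carton on the plinth

### The arm

A 7-joint arm with a two-finger parallel gripper is mounted at the origin on the work surface. World frame = base frame: x ahead of the robot, y to its left, z up, the work surface at z = 0. Lengths are in mm, angles in degrees, forces in N, time in s.
With the tool pointing down it reaches from about 425 to 825 mm from the base axis. Payload 3.6 kg.
Tool frame: the origin (TCP) lies on the mounting face of the last link; the fingertips stand 186 mm ahead of it and the grasp point (between the pads) lies 167 mm ahead of it; z points along the fingers, y is the line along which they close (so a half turn about z gives the same grasp; the last joint's range is limited). The gripper opens to 93 mm and grips with 3 to 60 N. Pads are 15 mm wide; open, the fingers measure 128 mm over their backs; the gripper's body (75 mm by 188 mm) begins 65 mm behind the grasp point.
Start: joints at [-65.174, 35.231, -0.722, 81.555, 0.464, 63.22, -2.315], TCP at [288.424, 582.484, 404.74] pointing down, gripper open.
Joint ranges: [-178.69, 178.69], [-17.37, 117.87], [-77.05, 75.6], [15.02, 138.74], [-78.02, 258.01], [0.78, 113.62], [-162.83, 162.83]. Speed limits (degrees/s): [159.86, 159.86, 180, 180, 180, 180, 180].

### API

Orientations are given as a 3x3 rotation matrix whose columns are the frame's x, y, z axes.
In Python, from plant import env, snapshot, ticket, outline_of, mark_of gives the robot as it stands.
- The arm moves only by the shell command python3 -m inch 'ROWS'. ROWS is JSON, one flat list of numbers, 7 for each row, row after row: the shift along the world's x, y, z in units of 15 cm (1.0 is 15 cm), then the turn, a rotation vector about the world's x, y, z in units of 90 degrees (1.0 is 90 degrees), then the opening, from -1 (shut) to 1 (fully open). In form: [tx, ty, tz, rx, ry, rz, fingers, tx, ty, tz, rx, ry, rz, fingers, ...]. A call has 1 to 5 rows; each row is the pose to reach, as a shift and turn from the pose commanded when the call began; what a row does not reach only later rows make up. A row lasts 1/10 s, in which the tool goes at most 50 mm and 8.59 degrees, less where a joint would pass 70% of its speed; a pose out of reach is approached as far as the arm can. A call with a number of a shift or a turn outside -1 to 1 is refused whole. A call with a gripper value outside its range is refused whole. The fingers move at their own pace and stop on an object; the grip force is fixed at half the most. Time passes only in rows, so rows that repeat a pose let the fingers close. It gives the time, the measured TCP pose, the force, the opening and the grip force at its end, in the units of the state.
- env.read_state(): the state, without advancing time (a new reading comes with each control period).
- snapshot(name): name is "side" or "top"; returns a dict with "color" (384x512x3 uint8, red, green, blue), "intrinsics" (3x3 intrinsics, pixels), "rvec" (rotation vector, rad) and "tvec" (3), from world to camera coordinates, as OpenCV has them. Camera axes: x right, y down, z forward; pixel columns grow to the right and rows downward; lengths in mm; the calibration is good to about 2 mm. A picture is of the moment at which its call begins. There is no depth.
- ticket.finish_job(): hands the job in; it is judged then, once.
Trained networks look in a picture, given as the dict that the camera call returned (one of the last four; its "shot" number tells which), for a name from the list of things; names that differ only in an ending like _2 or _b are one class to them, and where a whole thing is asked for, a point or a joint stands for the part that bears it (a point fixed in the world has none). Each returns a list of dicts, best first, with "confidence" (0 to 1); they miss things now and then, are a little off and sometimes report something else, mostly with a low value. They report only what shows in the picture. A call takes as long as a camera call. They do not tell look-alikes from the thing itself.
- outline_of(name, picture): "pixels" (384x512 bool, what is visible of it) and "bbox" ([left, top, right, bottom] in pixels, round what is visible of it).
- mark_of(name, picture): "location" ([column, row] in pixels: a listed point, or the origin of a listed thing).
The state is a dict: "clock": time; "joint_pos": joint angles; "qvel": joint speeds; "joint_torque": joint torques, N m; "ee_pos": TCP position; "orientation": TCP orientation; "wrist_force": force on the tool from outside, world axes, zero at the start; "wrist_torque": the same for the moment, N m; "gripper_width": finger opening in mm; "grasp_force": force on a finger pad.
Only numpy, scipy, OpenCV 4.12 (cv2) and the standard library are available. Lean on these libraries where they do the work, as an engineer would, in place of code of your own. Each camera call takes 0.05 s, during which the arm holds its last target. There are 200 camera calls.

### The job

Set up the display on the shop counter. The steel tube was left standing on the wooden-topped plinth: first lay it down in the cradle, resting in both V supports and centred along them; then stand the blue carton upright on one of its small ends in the middle of the plinth, its sides square with the plinth's edges (any face may look forward). Do not drop or knock over the tube or the carton, and leave the other goods where they are.

Things in the scene. Friction and masses are not known exactly. Their poses are not given: they have to be found in the camera images.
- tube: bright steel tube (to be treated as a solid cylinder), dia 40, length 140, blue band round the middle, both ends alike; starts standing upright on the plinth. Origin: centre of the end that is down at the start; z runs along the tube's axis
- tube_mid (a point): centre of the tube, on its axis, 70 from either end
- carton: blue flat carton, 110 (its x) by 58 (its y) by 32 (its z), with white paper panels on the broad faces and a white stripe round it near the -x end; starts lying flat on the counter on a broad face. Origin: centre of the broad face that is down at the start; it is to stand on either of its 58 x 32 ends, x axis vertical
- carton_mid (a point): centre of the carton
- plinth: fixed low white block with brown wooden top, 120 (x) by 110 (y) by 20 high, starting with the tube standing on it; origin: centre of its underside on the counter, x and y run along its edges
- cradle: fixed cradle: white base plate 110 (x) by 60 (y) by 12 high with two black rubber V supports, each 12 thick along x, centred 30 either side of the middle, groove along the cradle's x; each V is 31 wide between its top edges (37 overall, narrower than the tube), flanks sloping 35 deg from level; V tops 47 above the counter. Origin: centre of the underside of the base plate
- cradle_seat (a point): where the tube's centre lies when the tube rests in the cradle: over the middle, 60 above the counter; axes as the cradle's
- brass_coupling: loose brass pipe coupling standing on end, dia 38, height 50; bystander. Origin: centre of its underside
- blue_fitting: loose blue plastic pipe fitting standing on end, dia 48, height 60; bystander. Origin: centre of its underside
- tape_roll: loose yellow tape roll lying flat, outer dia 80, height 25; bystander. Origin: centre of its underside
- white_elbow: loose white plastic pipe elbow, foot dia 34, height 52, one arm 45 long along its x; bystander. Origin: centre of its underside (of the upright leg)
- grey_socket: loose grey plastic pipe socket standing on end, dia 52, height 65; bystander. Origin: centre of its underside
- mug: white ceramic mug, dia 76, height 90, handle at its +y; bystander. Origin: centre of its underside
- wrench: steel wrench lying along its x axis; bystander. Origin: in its middle, underneath
There are look-alikes about, which are no part of the job. What is shaped like the cradle but orange or red is not meant.

How it is judged:
By the outcome, as a careful person would: the job done as asked, in the order asked, and still so for the second after the job is handed in, with the robot touching nothing.
It also fails if it takes over 72 s, if anything falls off the work surface, if the arm or the gripper's body presses on something with over 40 N, if the wrist force passes 120 N, or if a joint passes its speed limit or range.

## Working session

There is one attempt and no reset: what is moved stays moved. The work goes in short steps, Python scripts to look and compute and a shell command to move; the robot and the scene stay as the last step left them, time stands still between calls to the robot, and variables do not carry over. Pictures are saved under pics/ and viewed, at most 10 in all, crops included, and the job is handed in when it is done.

```bash
ls; mkdir -p pics
cat > h.py <<'E'
import numpy as np, cv2
from plant import env, snapshot, ticket, outline_of, mark_of
def cam(s):
    R=cv2.Rodrigues(np.array(s["rvec"],float))[0]; return np.array(s["intrinsics"],float),R,np.array(s["tvec"],float).reshape(3)
def ray(s,p):
    K,R,t=cam(s); d=R.T@np.linalg.solve(K,[p[0],p[1],1.]); return -R.T@t,d/np.linalg.norm(d)
def atz(s,p,z):
    o,d=ray(s,p); return o+d*(z-o[2])/d[2]
def tri(s1,p1,s2,p2):
    o1,d1=ray(s1,p1);o2,d2=ray(s2,p2)
    k=np.linalg.lstsq(np.c_[d1,-d2],o2-o1,rcond=None)[0]
    a,b=o1+k[0]*d1,o2+k[1]*d2; return (a+b)/2,np.linalg.norm(a-b)
def proj(s,P):
    K,R,t=cam(s); q=(K@(R@np.atleast_2d(P).T+t[:,None])).T; return q[:,:2]/q[:,2:]
def save(s,n): cv2.imwrite('pics/'+n+'.png',np.ascontiguousarray(s["color"][...,::-1]))
E
python3 - <<'E'
from h import *
a,b=snapshot("side"),snapshot("top")
im=np.vstack([a["color"],b["color"]])
save(a,"side0");save(b,"top0")
for n in ["tube","tube_mid","carton","carton_mid","plinth","cradle","cradle_seat"]:
    for s,k in((a,"side"),(b,"top")):
        print(n,k,[(np.round(m["location"]).tolist(),round(m["confidence"],2)) for m in mark_of(n,s)][:4],[(np.round(o["bbox"]).tolist(),round(o["confidence"],2)) for o in outline_of(n,s)][:4] if not n.endswith(("mid","seat")) else "")
for s in(a,b):
    K,R,t=cam(s);print(-R.T@t,R[2])
st=env.read_state();print(st["ee_pos"],st["orientation"],st["clock"],st["gripper_width"])
E
```

```text
pics
tube side [([295.0, 286.0], 0.84)] [([285.0, 233.0, 313.0, 296.0], 0.78)]
tube top [([351.0, 215.0], 0.8)] [([346.0, 204.0, 374.0, 220.0], 0.53)]
tube_mid side [([298.0, 265.0], 0.79)] 
tube_mid top [([359.0, 212.0], 0.83)] 
carton side [([166.0, 166.0], 0.72), ([212.0, 208.0], 0.62)] [([148.0, 149.0, 184.0, 179.0], 0.81)]
carton top [([166.0, 233.0], 0.88)] [([141.0, 219.0, 185.0, 245.0], 0.8), ([326.0, 196.0, 377.0, 242.0], 0.37)]
carton_mid side [([168.0, 162.0], 0.59)] 
carton_mid top [([164.0, 232.0], 0.63)] 
plinth side [([288.0, 290.0], 0.76)] [([252.0, 257.0, 325.0, 321.0], 0.97)]
plinth top [([348.0, 219.0], 0.85), ([284.0, 133.0], 0.73), ([360.0, 214.0], 0.29)] [([328.0, 195.0, 373.0, 243.0], 0.59), ([296.0, 152.0, 313.0, 170.0], 0.31)]
cradle side [([215.0, 224.0], 0.92), ([262.0, 204.0], 0.84), ([159.0, 213.0], 0.76), ([167.0, 171.0], 0.41)] [([192.0, 203.0, 236.0, 241.0], 0.93), ([246.0, 182.0, 275.0, 216.0], 0.85), ([140.0, 190.0, 180.0, 230.0], 0.66)]
cradle top [([252.0, 180.0], 0.87), ([219.0, 267.0], 0.58)] [([230.0, 167.0, 273.0, 197.0], 0.71), ([200.0, 255.0, 240.0, 278.0], 0.59)]
cradle_seat side [([261.0, 182.0], 0.8), ([216.0, 208.0], 0.67), ([159.0, 194.0], 0.64)] 
cradle_seat top [([252.0, 176.0], 0.97), ([217.0, 266.0], 0.68), ([256.0, 229.0], 0.61)] 
[  30.95248761 -791.36001888  850.10439429] [ 0.44002527  0.62929527 -0.64059755]
[ 350.02268554   -5.14442392 1329.13380344] [ 0.17498021  0.00889403 -0.98453178]
[288.39806144 582.48254759 404.73868893] [[-8.96185682e-01  4.43679186e-01 -5.98425651e-05]
 [ 4.43679190e-01  8.96185678e-01 -8.15819496e-05]
 [ 1.74338369e-05 -9.96634759e-05 -9.99999995e-01]] 1.2 92.58804476186434
```

View pics/side0.png

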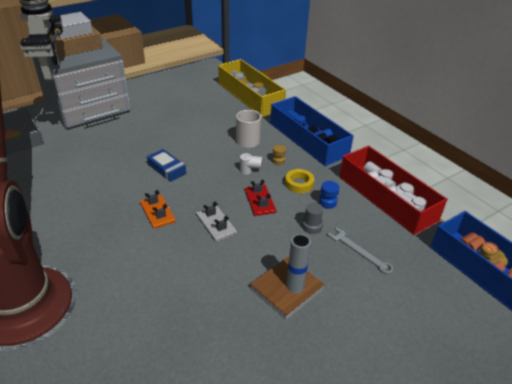

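View pics/top0.png

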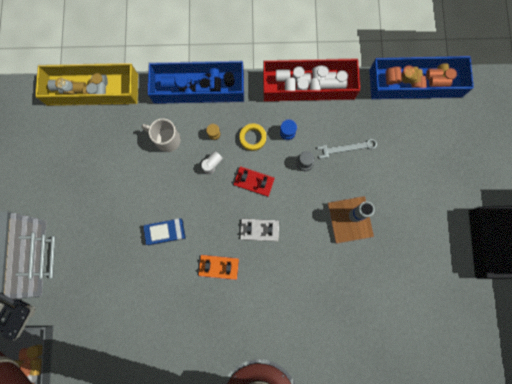

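Candidates for the cradle: orange at side (158,209) / top (218,267), red at side (261,197) / top (254,181), and white with black Vs at side (216,221) / top (259,230). The white one fits the description, and the orange and red ones are excluded. I'll confirm it in a crop.

Run:
```python
from h import *
a,b=snapshot("side"),snapshot("top")
np.save("a.npy",a,allow_pickle=True);np.save("b.npy",b,allow_pickle=True)
def crop(s,c,w=28,h=21):
    return cv2.resize(s["color"][c[1]-h:c[1]+h,c[0]-w:c[0]+w],(400,300),interpolation=cv2.INTER_CUBIC)
im=np.vstack([np.hstack([crop(a,(216,220)),crop(b,(259,230))]),np.hstack([crop(b,(350,221),36,27),crop(b,(164,232))])])
cv2.imwrite("pics/c1.png",im[...,::-1])
for n in ["plinth","carton"]:
  for s in (a,b):
    o=outline_of(n,s)
    if o: print(n,[cv2.minAreaRect(np.argwhere(x["pixels"])[:,::-1].astype(np.float32)) for x in o][:2])
for n,z in (("plinth",0),("carton",0),("tube",20),("tube_mid",90),("carton_mid",16),("cradle",0),("cradle_seat",60)):
  for s in(a,b):
    print(n,[(atz(s,m["location"],z).round(),round(m["confidence"],2)) for m in mark_of(n,s)[:3]])
```

```text
plinth [((286.6585388183594, 286.07318115234375), (51.22499465942383, 60.595420837402344), 51.34019470214844), ((360.69384765625, 250.760498046875), (74.01219940185547, 12.044361114501953), 34.460819244384766)]
plinth [((349.9615478515625, 218.80770874023438), (42.75331497192383, 39.22322082519531), 78.69007110595703), ((361.1000061035156, 211.20001220703125), (14.758048057556152, 25.938386917114258), 63.43495178222656)]
carton [((166.9512176513672, 164.56097412109375), (41.85456848144531, 24.05076026916504), 38.65980911254883)]
carton [((163.63514709472656, 231.31080627441406), (22.193862915039062, 40.60654830932617), 80.53767395019531)]
plinth [(array([ 492., -271.,    0.]), 0.58), (array([472., 266.,   0.]), 0.54)]
plinth [(array([ 498., -277.,    0.]), 0.96)]
carton [(array([464., 253.,   0.]), 0.58)]
carton [(array([468., 261.,   0.]), 0.92)]
tube [(array([ 505., -292.,   20.]), 0.66)]
tube [(array([ 508., -283.,   20.]), 0.81)]
tube_mid [(array([ 509., -286.,   90.]), 0.78)]
tube_mid [(array([ 511., -281.,   90.]), 0.86), (array([ 490., -260.,   90.]), 0.26)]
carton_mid [(array([471., 272.,  16.]), 0.72), (array([733., -26.,  16.]), 0.61)]
carton_mid [(array([463., 261.,  16.]), 0.68)]
cradle [(array([609.,  -4.,   0.]), 0.94), (array([465.,  -4.,   0.]), 0.88), (array([366., 110.,   0.]), 0.63)]
cradle [(array([617.,   6.,   0.]), 0.96), (array([469., -14.,   0.]), 0.67), (array([365., 110.,   0.]), 0.59)]
cradle_seat [(array([362.,  99.,  60.]), 0.97), (array([610.,   1.,  60.]), 0.92), (array([466.,  -4.,  60.]), 0.73)]
cradle_seat [(array([621.,  -6.,  60.]), 0.88), (array([367., 108.,  60.]), 0.76), (array([474., -11.,  60.]), 0.57)]
```

View pics/c1.png

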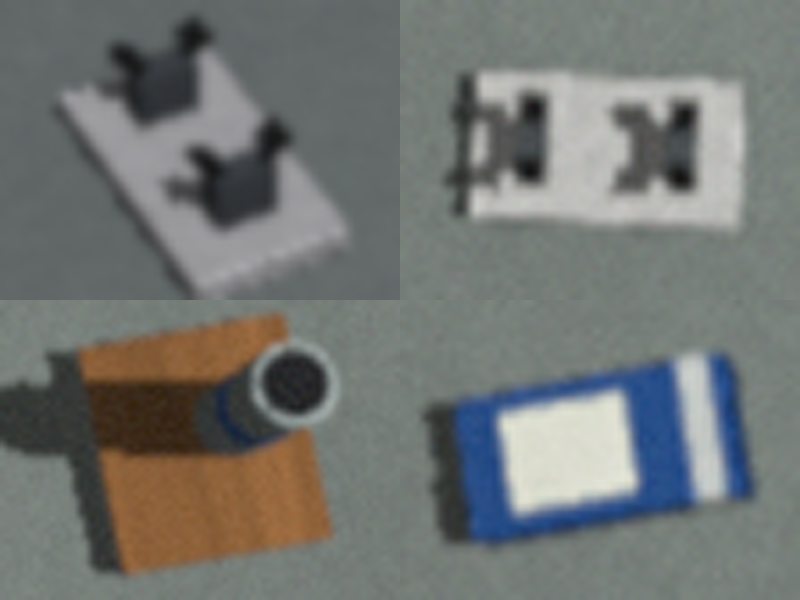

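The crop confirms the white plate with black Vs (top view, about (259,230)) as the cradle. The tube stands off-centre on the plinth, with its rim at top pixel (367,209). Next I'll fit the poses from colour silhouettes in both views.

```bash
cat > fit.py <<'E'
from h import *
from scipy.optimize import minimize
def hull(s,P,S=8,shape=(384,512),off=(0,0)):
    q=proj(s,P)-np.array(off)+.5
    m=np.zeros((shape[0]*S,shape[1]*S),np.uint8)
    c=cv2.convexHull(np.round(q*S*16).astype(np.int32))
    cv2.fillConvexPoly(m,c,255,cv2.LINE_8,4)
    return cv2.resize(m,(shape[1],shape[0]),interpolation=cv2.INTER_AREA)/255.
def box(p,d,z0,z1):
    x,y,a=p; c,s=np.cos(a),np.sin(a)
    return np.array([[x+c*u*d[0]/2-s*v*d[1]/2,y+s*u*d[0]/2+c*v*d[1]/2,z] for u in(-1,1) for v in(-1,1) for z in{z0,z1}])
def fitbox(views,p0,d,z0,z1,fit_z=False):
    # views: (s, softmask, (x0,y0,x1,y1), ignore)
    def cost(p):
        z=p[3] if fit_z else z1
        zb=z if z0==z1 else z0
        return sum((np.abs(hull(s,box((p[0],p[1],p[2]/100),d,zb,z),8,m.shape,r[:2])-m)*w).sum() for s,m,r,w in views)
    x0=[p0[0],p0[1],p0[2]*100]+([z1] if fit_z else [])
    sim=np.vstack([x0]+[np.array(x0)+np.eye(len(x0))[i]*8 for i in range(len(x0))])
    r=minimize(cost,x0,method="Nelder-Mead",options=dict(initial_simplex=sim,xatol=.05,fatol=.05,maxiter=400))
    p=r.x.copy();p[2]/=100
    return p,r.fun
def crop(s,r): return s["color"][r[1]:r[3],r[0]:r[2]].astype(float)
E
cat > m1.py <<'E'
from fit import *
a,b=[np.load(f,allow_pickle=True).item() for f in("a.npy","b.npy")]
sm=lambda v,lo,hi:np.clip((v-lo)/(hi-lo),0,1)
def big(m): # keep largest blob
    n,l,st,_=cv2.connectedComponentsWithStats((m>.3).astype(np.uint8)); k=1+st[1:,4].argmax()
    return m*cv2.dilate((l==k).astype(np.uint8),np.ones((3,3)))
def fillhull(m):
    m=big(m);h=cv2.convexHull(np.argwhere(m>.6)[:,::-1].astype(np.int32));f=np.zeros(m.shape,np.uint8);cv2.fillConvexPoly(f,h,1)
    return np.maximum(m,cv2.erode(f,np.ones((3,3))))
def go(name,fn,rects,p0,d,z0,z1,ign=None):
    vs=[]
    for i,(s,r) in enumerate(zip((a,b),rects)):
        m=fn(crop(s,r)); w=np.ones(m.shape)
        if ign is not None: w=(hull(s,ign,8,m.shape,r[:2])<.01)*1.
        m=fillhull(m) if ign is None else big(m)
        vs.append((s,m,r,w))
    for sel in ([0,1],[0],[1]):
        p,f=fitbox([vs[i] for i in sel],p0,d,z0,z1); print(name,sel,p[:2].round(1),np.degrees(p[2]).round(1),round(f,1),[round(vs[i][1].sum()) for i in sel])
    p,f=fitbox(vs,p0,d,z0,z1,True); print(name,"z free",p.round(2),round(f,1))
wood=lambda c:sm(c[...,0]/(c[...,2]+1),1.1,1.5)
blue=lambda c:np.maximum(sm(c[...,2]/(c[...,0]+1),1.25,1.7),sm(c.min(2),150,185))
white=lambda c:sm(c.min(2),125,170)
th=np.linspace(0,6.3,24)
# tube rim
c=crop(b,(340,190,390,235)); 
def dark(s,r,t):
    g=crop(s,r).max(2);n,l,st,ce=cv2.connectedComponentsWithStats((g<t).astype(np.uint8));return [(ce[k]+r[:2],st[k,4]) for k in range(1,n) if st[k,4]>15]
print(dark(a,(286,230,314,252),60),dark(b,(355,198,380,222),70))
ign=np.array([[508+30*np.cos(t),-284+30*np.sin(t),z] for t in th for z in(20,165)])
print("corner px colours",crop(a,(214,228,215,229)),crop(b,(262,222,263,223)))
go("plinth",wood,[(240,245,340,330),(318,185,390,250)],(496,-274,.2),(120,110),20,20,ign)
go("carton",blue,[(140,143,192,185),(135,212,192,250)],(466,260,-1.45),(110,58),0,32)
go("cradle",white,[(185,195,245,245),(232,212,288,248)],(467,-9,-1.57),(110,60),12,12)
E
python3 m1.py
```

```text
[(array([300.53781513, 240.40336134]), np.int32(119))] [(array([366.52941176, 208.55294118]), np.int32(85)), (array([357.57894737, 214.46052632]), np.int32(76))]
corner px colours [[[140. 140. 143.]]] [[[184. 184. 179.]]]
plinth [0, 1] [ 494.2 -274.3] 8.8 116.6 [1739, 1351]
plinth [0] [ 491.9 -275.3] 9.1 40.0 [1739]
plinth [1] [ 494.6 -273.6] 9.1 28.0 [1351]
plinth z free [ 4.9458e+02 -2.7334e+02  1.6000e-01  1.6380e+01] 96.9
carton [0, 1] [468.2 265.6] -81.1 331.3 [524, 823]
carton [0] [464.3 290.6] -85.9 262.5 [524]
carton [1] [468.8 265.5] -80.7 40.1 [823]
carton z free [468.66 266.88  -1.42  28.17] 301.4
cradle [0, 1] [470.4 -13.2] -93.3 221.2 [552, 759]
cradle [0] [469.3 -14.1] -93.1 175.2 [552]
cradle [1] [470.2 -12.6] -93.7 40.3 [759]
cradle z free [470.82 -12.69  -1.64   7.12] 210.7
```

```bash
cat > go.py <<'E'
# go.py gx gy gz yawdeg tiltdeg [back]: remaining shift/turn (units) to bring grasp point there; tool y at yaw, tilt<0 => points to -y
import sys
from h import *
from scipy.spatial.transform import Rotation as Ro
def target(yaw,tilt):
    y=np.radians(yaw); Y=np.array([np.cos(y),np.sin(y),0]); R0=np.c_[[-np.sin(y),np.cos(y),0],Y,[0,0,-1]]
    return Ro.from_rotvec(np.radians(tilt)*Y).as_matrix()@R0
if __name__=="__main__":
    v=[float(q) for q in sys.argv[1:]]; back=v[5] if len(v)>5 else 0
    R=target(v[3],v[4]); P=np.array(v[:3])-(167+back)*R[:,2]
    st=env.read_state(); R1=np.array(st["orientation"]); p1=np.array(st["ee_pos"])
    print("t",st["clock"],"shift",((P-p1)/150).round(3),"turn",(Ro.from_matrix(R@R1.T).as_rotvec()/(np.pi/2)).round(3),"grasp now",(p1+167*R1[:,2]).round(1),"w",round(st["gripper_width"],1),"F",np.round(st["wrist_force"],1),"grip",np.round(st["grasp_force"],1),"q",np.round(st["joint_pos"],0))
E
python3 - <<'E'
from h import *
a,b=[np.load(f,allow_pickle=True).item() for f in("a.npy","b.npy")]
print(tri(a,(300.5,240.4),b,(366.5,208.6)), atz(a,(300.5,240.4),160), atz(b,(366.5,208.6),160))
E
python3 go.py 509 -284 90 -3.5 -60 100
```

```text
(array([ 505.33358968, -288.49885783,  159.47765956]), np.float64(1.1476475795252672)) [ 504.39955447 -288.69887442  160.        ] [ 505.76689396 -288.68047391  160.        ]
t 2.2 shift [ 1.564 -4.238 -1.208] turn [-0.609 -0.352 -0.674] grasp now [288.5 582.5 237.7] w 92.6 F [0.3 1.  0.1] grip 0.0 q [-65.  35.  -1.  82.   0.  63.  -2.]
```

```bash
python3 -m inch '[0.6,-1,0,0,0,-0.37,1, 0.6,-1,0,0,0,-0.37,1, 0.6,-1,0,0,0,-0.37,1, 0.6,-1,0,0,0,-0.37,1]' && python3 -m inch '[0.5,-1,0,0,0,-0.37,1, 0.5,-1,0,0,0,-0.37,1, 0.5,-1,0,0,0,-0.37,1, 0.5,-1,0,0,0,-0.37,1]' && python3 -m inch '[0.4,-1,0,0,0,0,1, 0.4,-1,0,0,0,0,1, 0.4,-1,0,0,0,0,1, 0.4,-1,0,0,0,0,1]'; python3 go.py 505.5 -288.5 90 -3.5 -60 100
```

```text
clock: 2.6
ee_pos: [381.6, 427.8, 405.3]
orientation: [[-0.495, 0.869, 0.002], [0.869, 0.495, -0.002], [-0.003, 0.001, -1.0]]
wrist_force: [0.5, -0.7, 0.1]
gripper_width: 92.9
grasp_force: 0.0
clock: 3.0
ee_pos: [456.0, 276.5, 405.5]
orientation: [[0.066, 0.998, 0.002], [0.998, -0.066, -0.003], [-0.002, 0.003, -1.0]]
wrist_force: [0.4, -0.1, -0.2]
gripper_width: 92.9
grasp_force: 0.0
clock: 3.4
ee_pos: [515.2, 125.5, 405.5]
orientation: [[0.062, 0.998, 0.003], [0.998, -0.062, -0.004], [-0.004, 0.003, -1.0]]
wrist_force: [0.6, 0.1, -0.5]
gripper_width: 92.7
grasp_force: 0.0
t 3.4 shift [ 0.03  -1.221 -1.213] turn [-0.663  0.043 -0.   ] grasp now [515.6 124.8 238.5] w 92.7 F [ 0.6  0.1 -0.5] grip 0.0 q [-30.  25.  20. 102. -10.  54.  -9.]
```

```bash
python3 -m inch '[0,-0.5,-0.2,-0.33,0.02,0,1, 0,-0.5,-0.2,-0.33,0.02,0,1, 0,-0.5,-0.2,-0.33,0.02,0,1, 0,-0.5,-0.2,-0.33,0.02,0,1]' && python3 -m inch '[0,-0.5,-0.4,-0.33,0.02,0,1, 0,-0.5,-0.4,-0.33,0.02,0,1, 0,-0.5,-0.4,-0.33,0.02,0,1, 0,-0.5,-0.4,-0.33,0.02,0,1]'; python3 go.py 505.5 -288.5 90 -3.5 -60 100
```

```text
clock: 3.8
ee_pos: [513.4, 58.0, 374.3]
orientation: [[0.043, 0.999, -0.03], [0.865, -0.052, -0.499], [-0.5, -0.005, -0.866]]
wrist_force: [0.2, 0.7, 0.4]
gripper_width: 93.0
grasp_force: 0.0
clock: 4.2
ee_pos: [513.4, -16.7, 313.2]
orientation: [[0.019, 0.998, -0.053], [0.502, -0.055, -0.863], [-0.864, -0.01, -0.503]]
wrist_force: [-0.4, 0.4, -0.9]
gripper_width: 93.3
grasp_force: 0.0
t 4.2 shift [ 0.041 -0.273 -0.598] turn [-0.002 -0.006 -0.004] grasp now [ 504.6 -160.8  229.3] w 93.3 F [-0.4  0.4 -0.9] grip 0.0 q [-43.  47.  51. 112.  35.  46. -32.]
```

```bash
python3 -m inch '[0.04,-0.27,-0.6,0,0,0,1, 0.04,-0.27,-0.6,0,0,0,1, 0.04,-0.27,-0.6,0,0,0,1]'; python3 go.py 505.5 -288.5 90 -3.5 -60 0;  python3 -m inch '[0,-0.43,-0.25,0,0,0,1, 0,-0.43,-0.25,0,0,0,1, 0,-0.43,-0.25,0,0,0,1, 0,-0.43,-0.25,0,0,0,1]'; python3 go.py 505.5 -288.5 90 -3.5 -60 0
python3 -c "
from h import *
a,b=snapshot('side'),snapshot('top')
f=lambda s,x,y:cv2.resize(s['color'][y-75:y+75,x-50:x+50],(400,600),interpolation=2)
im=np.hstack([f(a,295,265),f(b,340,215)]);cv2.imwrite('pics/c2.png',im[...,::-1])"
```

```text
clock: 4.5
ee_pos: [518.3, -58.0, 218.3]
orientation: [[0.012, 0.998, -0.058], [0.505, -0.056, -0.861], [-0.863, -0.019, -0.505]]
wrist_force: [-0.2, 0.6, 0.6]
gripper_width: 93.3
grasp_force: 0.0
t 4.5 shift [-0.026 -0.574 -0.299] turn [-0.005 -0.012 -0.003] grasp now [ 508.5 -201.8  134. ] w 93.3 F [-0.2  0.6  0.6] grip 0.0 q [-38.  58.  49. 114.  36.  34. -38.]
clock: 4.9
ee_pos: [520.1, -121.9, 188.3]
orientation: [[0.023, 0.998, -0.051], [0.508, -0.055, -0.86], [-0.861, -0.006, -0.508]]
wrist_force: [0.5, 0.9, -0.5]
gripper_width: 93.0
grasp_force: 0.0
t 4.9 shift [-0.039 -0.148 -0.099] turn [-0.006 -0.003 -0.004] grasp now [ 511.7 -265.5  103.5] w 93.0 F [ 0.5  0.9 -0.5] grip 0.0 q [-32.  63.  52. 115.  39.  24. -40.]
```

View pics/c2.png

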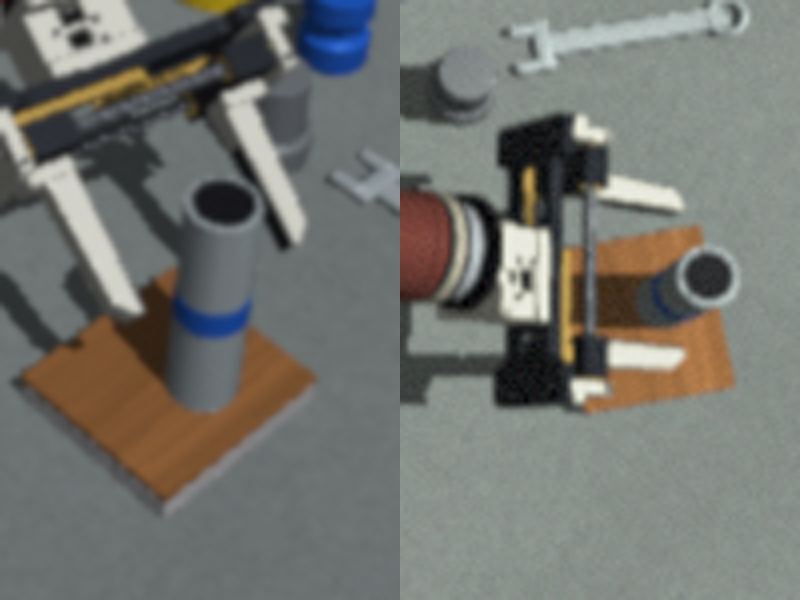

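The side and top views show the fingers straddling the tube from the left (band at about (210,315) in the side crop, rim at about (708,275) in the top crop). Closing in.

```bash
python3 -m inch '[-0.035,-0.15,-0.1,0,0,0,1, -0.035,-0.15,-0.1,0,0,0,1, -0.035,-0.15,-0.1,0,0,0,1]'; python3 go.py 505.5 -288.5 90 -3.5 -60 0
```

```text
clock: 5.3
ee_pos: [514.6, -144.1, 172.8]
orientation: [[0.022, 0.998, -0.051], [0.507, -0.055, -0.86], [-0.861, -0.007, -0.508]]
wrist_force: [0.5, 0.1, 0.2]
gripper_width: 93.1
grasp_force: 0.0
t 5.3 shift [-0.002 -0.     0.004] turn [-0.006 -0.004 -0.004] grasp now [ 506.1 -287.7   88. ] w 93.1 F [0.5 0.1 0.2] grip 0.0 q [-30.  65.  53. 115.  40.  20. -41.]
```

```bash
python3 -m inch '[0,0,0,0,0,0,-1, 0,0,0,0,0,0,-1, 0,0,0,0,0,0,-1, 0,0,0,0,0,0,-1, 0,0,0,0,0,0,-1]'; python3 -m inch '[0,0,0,0,0,0,-1, 0,0,0,0,0,0,-1, 0,0,0,0,0,0,-1, 0,0,0,0,0,0,-1, 0,0,0,0,0,0,-1]'
```

```text
clock: 5.8
ee_pos: [514.2, -144.9, 172.3]
orientation: [[0.022, 0.998, -0.052], [0.507, -0.056, -0.86], [-0.862, -0.008, -0.508]]
wrist_force: [-0.7, 0.5, 0.7]
gripper_width: 57.7
grasp_force: 0.0
clock: 6.3
ee_pos: [514.2, -145.0, 172.2]
orientation: [[0.022, 0.998, -0.052], [0.507, -0.056, -0.86], [-0.862, -0.008, -0.507]]
wrist_force: [-0.2, -0.8, -0.0]
gripper_width: 39.5
grasp_force: 30.0
```

```bash
python3 -m inch '[0,0,0.2,0,0,0,-1, 0,0,0.4,0,0,0,-1, 0,0,0.7,0,0,0,-1, 0,0,1,0,0,0,-1, 0,0,1,0,0,0,-1]'; python3 -m inch '[0,0.3,0.2,0.3,-0.02,0,-1, 0,0.3,0.2,0.3,-0.02,0,-1, 0,0.3,0.2,0.3,-0.02,0,-1, 0,0.3,0.2,0.3,-0.02,0,-1]'; python3 go.py 470.3 -12.8 110 -3.5 30 0
```

```text
clock: 6.8
ee_pos: [514.2, -147.1, 328.0]
orientation: [[0.032, 0.998, -0.049], [0.506, -0.059, -0.861], [-0.862, 0.002, -0.507]]
wrist_force: [1.0, -0.1, -1.8]
gripper_width: 39.7
grasp_force: 30.0
clock: 7.2
ee_pos: [513.5, -101.2, 352.8]
orientation: [[0.047, 0.998, -0.031], [0.844, -0.056, -0.533], [-0.534, -0.001, -0.846]]
wrist_force: [-0.1, -1.6, -0.8]
gripper_width: 39.3
grasp_force: 30.0
t 7.2 shift [-0.322  0.034 -0.655] turn [ 0.691 -0.041 -0.003] grasp now [ 508.4 -190.2  211.6] w 39.3 F [-0.1 -1.6 -0.8] grip 30.0 q [-22.  32.  34. 109.  22.  43. -11.]
```

```bash
python3 -m inch '[-0.15,0,0,0.345,-0.02,0,-1, -0.15,0,0,0.345,-0.02,0,-1, -0.15,0,0,0.345,-0.02,0,-1, -0.15,0,0,0.345,-0.02,0,-1]'; python3 -m inch '[-0.16,0,0,0.345,-0.02,0,-1, -0.16,0,0,0.345,-0.02,0,-1, -0.16,0,0,0.345,-0.02,0,-1, -0.16,0,0,0.345,-0.02,0,-1]';python3 -m inch '[0,0,-0.25,0,0,0,-1,0,0,-0.25,0,0,0,-1]'; python3 go.py 470.3 -12.8 110 -3.5 30 0
python3 -c "
from h import *
a,b=snapshot('side'),snapshot('top')
f=lambda s,x,y:cv2.resize(s['color'][y-60:y+60,x-40:x+40],(400,600),interpolation=2)
im=np.hstack([f(a,215,200),f(b,262,225)]);cv2.imwrite('pics/c3.png',im[...,::-1])"
```

```text
clock: 7.6
ee_pos: [490.9, -101.1, 351.1]
orientation: [[0.055, 0.998, -0.004], [0.998, -0.056, -0.021], [-0.021, -0.003, -1.0]]
wrist_force: [-0.3, -1.4, -2.7]
gripper_width: 39.4
grasp_force: 30.0
clock: 8.0
ee_pos: [466.9, -101.5, 350.3]
orientation: [[0.05, 0.998, 0.026], [0.865, -0.057, 0.498], [0.499, -0.002, -0.867]]
wrist_force: [-0.6, -0.1, -1.1]
gripper_width: 39.6
grasp_force: 30.0
clock: 8.2
ee_pos: [465.6, -101.0, 310.0]
orientation: [[0.053, 0.998, 0.019], [0.867, -0.056, 0.496], [0.496, -0.01, -0.868]]
wrist_force: [-0.8, 0.3, -1.6]
gripper_width: 39.1
grasp_force: 30.0
t 8.2 shift [-0.003  0.033 -0.369] turn [ 0.003 -0.006 -0.004] grasp now [468.8 -18.3 164.9] w 39.1 F [-0.8  0.3 -1.6] grip 30.0 q [ 21.  31.  -6. 114. -35.  49.  40.]
```

View pics/c3.png

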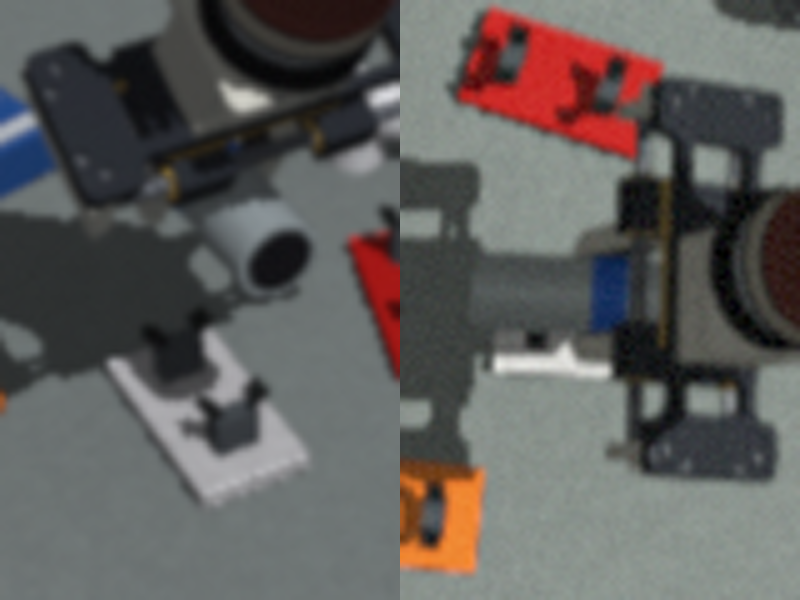

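Side view: the tube is held level above the cradle, with its near end at crop (280,260). Top view: the band is at crop (610,290), above the white cradle. I'll check for slip along the axis numerically.

```bash
python3 -m inch '[0.003,0.033,-0.3,0,0,0,-1, 0.003,0.033,-0.3,0,0,0,-1, 0.003,0.033,-0.3,0,0,0,-1, 0.003,0.033,-0.3,0,0,0,-1]'; python3 go.py 470.3 -12.8 61 -3.5 30 0
python3 - <<'E'
from h import *
a,b=snapshot("side"),snapshot("top")
st=env.read_state();R=np.array(st["orientation"]);g=np.array(st["ee_pos"])+167*R[:,2]
ax=np.cos(np.pi/6)*R[:,0]+np.sin(np.pi/6)*R[:,2]*1
print("grasp",g,"axis",ax)
print("near end pred side",proj(a,g-70*ax),"mid",proj(a,g),"far end pred top",proj(b,g+70*ax),"mid",proj(b,g))
for n in("tube_mid",):
  print([m for m in mark_of(n,a)[:2]],[m for m in mark_of(n,b)[:2]])
c=a["color"]
q=proj(a,g-70*ax)[0].astype(int); r=(q[0]-14,q[1]-14,q[0]+14,q[1]+14)
k=c[r[1]:r[3],r[0]:r[2]].max(2);n,l,s,ce=cv2.connectedComponentsWithStats((k<60).astype(np.uint8));print([(ce[i]+r[:2],s[i,4]) for i in range(1,n) if s[i,4]>10])
q=proj(b,g+70*ax+[0,0,0])[0].astype(int);print("row",q);print(b["color"][q[1]-2:q[1]+3,q[0]-8:q[0]+9].mean((0,2)).round())
E
```

```text
clock: 8.7
ee_pos: [468.7, -95.0, 271.7]
orientation: [[0.044, 0.999, 0.032], [0.867, -0.054, 0.495], [0.496, 0.006, -0.869]]
wrist_force: [0.1, 0.6, -1.6]
gripper_width: 39.2
grasp_force: 30.0
t 8.7 shift [-0.023 -0.007 -0.44 ] turn [ 0.003  0.003 -0.005] grasp now [474.  -12.4 126.6] w 39.2 F [ 0.1  0.6 -1.6] grip 30.0 q [ 22.  34.  -8. 116. -38.  43.  44.]
grasp [473.9911931  -12.60719365 126.57145843] axis [ 0.053868    0.99853371 -0.00535405]
near end pred side [[231.0265113  201.66235946]] mid [[216.69295333 184.86782289]] far end pred top [[233.65554003 223.07008654]] mid [[259.99065102 224.01686631]]
[{'location': [214.8, 181.4], 'confidence': 0.66}] [{'location': [258.2, 225.1], 'confidence': 0.71}]
[(array([219.37037037, 188.66666667]), np.int32(27)), (array([231.24444444, 202.41111111]), np.int32(90)), (array([219.03125, 203.96875]), np.int32(32))]
row [233 223]
[64. 65. 62. 62. 63. 63. 63. 64. 61. 66. 82. 85. 84. 86. 83. 85. 84.]
```

```bash
python3 -m inch '[-0.02,0,-0.2,0,0,0,-1, -0.02,0,-0.3,0,0,0,-1, -0.02,0,-0.38,0,0,0,-1, -0.02,0,-0.38,0,0,0,-1]'; python3 go.py 470.3 -12.8 60 -3.5 30 0
```

```text
clock: 9.3
ee_pos: [465.0, -95.2, 212.0]
orientation: [[0.047, 0.999, 0.028], [0.867, -0.054, 0.496], [0.497, 0.001, -0.868]]
wrist_force: [0.1, -1.0, -0.5]
gripper_width: 39.3
grasp_force: 30.0
t 9.3 shift [ 0.002 -0.006 -0.049] turn [ 0.002  0.001 -0.004] grasp now [469.7 -12.4  67.1] w 39.3 F [ 0.1 -1.  -0.5] grip 30.0 q [ 23.  41. -10. 119. -42.  35.  49.]
```

```bash
python3 -m inch '[0.003,0.008,-0.03,0,0,0,-1, 0.003,0.008,-0.04,0,0,0,-1, 0.003,0.008,-0.05,0,0,0,-1, 0.003,0.008,-0.05,0,0,0,-1]'; python3 go.py 470.3 -11 60 -3.5 30 0
```

```text
clock: 9.7
ee_pos: [465.7, -93.9, 205.5]
orientation: [[0.045, 0.999, 0.03], [0.867, -0.054, 0.495], [0.496, 0.003, -0.868]]
wrist_force: [0.7, 0.3, -1.6]
gripper_width: 39.4
grasp_force: 30.0
t 9.7 shift [-0.003 -0.003 -0.006] turn [ 0.003  0.002 -0.005] grasp now [470.6 -11.1  60.5] w 39.4 F [ 0.7  0.3 -1.6] grip 30.0 q [ 24.  41. -11. 119. -42.  34.  50.]
```

No contact yet. I'll go down in small steps until the force shows.

```bash
python3 -m inch '[0,0,-0.008,0,0,0,-1, 0,0,-0.008,0,0,0,-1]' | grep -E "ee_pos|force"; python3 -m inch '[0,0,-0.008,0,0,0,-1, 0,0,-0.008,0,0,0,-1]'| grep -E "ee_pos|force"
```

```text
ee_pos: [465.6, -94.0, 204.8]
wrist_force: [-0.3, -0.9, 4.5]
grasp_force: 30.0
ee_pos: [465.5, -94.2, 204.6]
wrist_force: [-2.8, -3.2, 13.0]
grasp_force: 30.0
```

```bash
python3 -m inch '[0,0,0.006,0,0,0,-0.1, 0,0,0.006,0,0,0,0.2, 0,0,0.006,0,0,0,1, 0,0,0.006,0,0,0,1, 0,0,0.006,0,0,0,1]'; python3 -m inch '[0,0,0,0,0,0,1, 0,0,0,0,0,0,1, 0,0,0,0,0,0,1, -0.01,-0.1,0.17,0,0,0,1, -0.02,-0.2,0.35,0,0,0,1]'; python3 -m inch '[-0.02,-0.4,0.7,0,0,0,1, -0.02,-0.4,0.7,0,0,0,1, -0.02,-0.4,0.7,0,0,0,1, -0.02,-0.4,0.7,0,0,0,1]'; python3 -c "
from h import *
a,b=snapshot('side'),snapshot('top')
f=lambda s,x,y:cv2.resize(s['color'][y-45:y+45,x-30:x+30],(400,600),interpolation=2)
im=np.hstack([f(a,215,210),f(b,258,228)]);cv2.imwrite('pics/c4.png',im[...,::-1])
for n in('tube_mid',):print(mark_of(n,a)[:2],mark_of(n,b)[:2],proj(a,[470.3,-12.8,60]),proj(b,[470.3,-12.8,60]))"; python3 go.py 468.5 265.5 100 9.2 30 0
```

```text
clock: 10.6
ee_pos: [465.6, -93.8, 203.6]
orientation: [[0.045, 0.999, 0.029], [0.867, -0.054, 0.496], [0.496, 0.003, -0.868]]
wrist_force: [0.2, -0.3, 0.8]
gripper_width: 69.5
grasp_force: 0.0
clock: 11.1
ee_pos: [462.2, -123.8, 256.2]
orientation: [[0.046, 0.999, 0.026], [0.866, -0.053, 0.497], [0.497, 0.0, -0.868]]
wrist_force: [0.3, 0.3, -0.1]
gripper_width: 92.9
grasp_force: 0.0
clock: 11.5
ee_pos: [459.8, -185.9, 363.9]
orientation: [[0.045, 0.998, 0.036], [0.869, -0.057, 0.492], [0.493, 0.009, -0.87]]
wrist_force: [0.6, -0.9, 0.1]
gripper_width: 93.1
grasp_force: 0.0
[{'location': [213.1, 202.8], 'confidence': 0.86}] [{'location': [256.8, 228.8], 'confidence': 0.77}] [[216.07720165 206.55979016]] [[259.98336804 227.78240099]]
t 11.7 shift [ 0.151  2.438 -0.767] turn [ 0.001 -0.     0.135] grasp now [463.5 -99.5 214.9] w 92.8 F [0.3 0.9 0. ] grip 0.0 q [ 28.  28.  -3. 108. -30.  61.  42.]
```

View pics/c4.png

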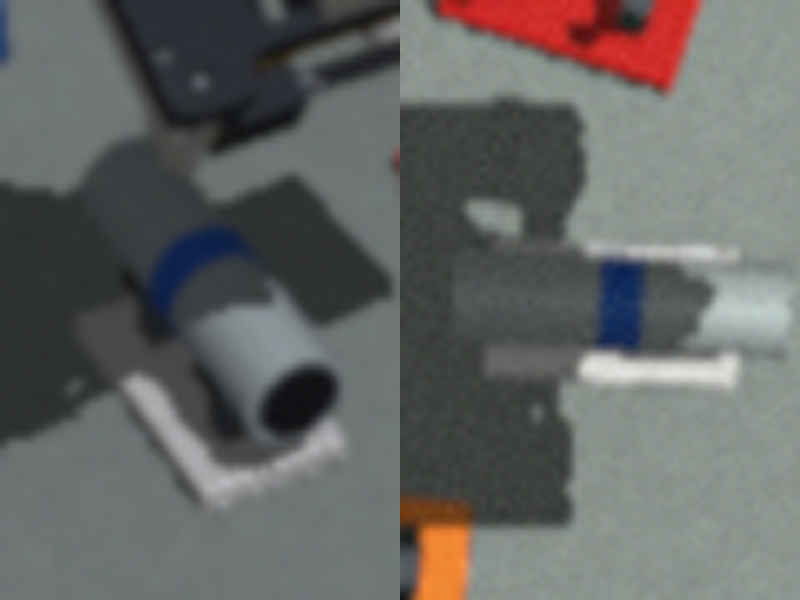

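The tube rests in both Vs. Its band sits at top crop (621,305), within about 1.5 mm of the middle. Next, the carton. I'll refine its side-view mask from the saved pictures and move over to it.

```bash
python3 -m inch '[0.05,1,0,0,0,0.135,1, 0.05,1,0,0,0,0.135,1, 0.05,1,0,0,0,0.135,1, 0.05,1,0,0,0,0.135,1]' >/dev/null; python3 -m inch '[0.1,1,0,0,0,0,1, 0.1,1,0,0,0,0,1, 0.1,1,0,0,0,0,1, 0.1,1,0,0,0,0,1]'; python3 go.py 468.5 265.5 100 9.2 30 0
cat > m2.py <<'E'
import re
src=open('m1.py').read().split("# tube rim")[0].replace("wood=","wood_=")
exec(src)
for t in(115,130,145):
  fn=lambda c:np.maximum(sm(c[...,2]/(c[...,0]+1),1.15,1.5),sm(c.min(2),t-12,t+12))
  go("carton%d"%t,fn,[(140,143,192,185),(135,212,192,250)],(467,265,-1.41),(110,58),0,32)
E
python3 m2.py
```

```text
clock: 12.5
ee_pos: [480.3, 124.2, 360.6]
orientation: [[-0.149, 0.985, -0.086], [0.852, 0.172, 0.494], [0.502, 0.001, -0.865]]
wrist_force: [0.4, -0.0, -0.2]
gripper_width: 93.0
grasp_force: 0.0
t 12.5 shift [ 0.01   0.392 -0.773] turn [-0.001  0.    -0.008] grasp now [465.9 206.8 216.1] w 93.0 F [ 0.4 -0.  -0.2] grip 0.0 q [ -1.  27. -12. 111. -34.  47.  23.]
carton115 [0, 1] [467.7 264.8] -80.2 1327.7 [798, 2160]
carton115 [0] [467.5 264.4] -80.2 27.8 [798]
carton115 [1] [474.  283.1] -61.1 1282.0 [2160]
carton115 z free [467.49 264.82  -1.4   31.94] 1325.9
carton130 [0, 1] [468.6 265.3] -80.3 73.4 [796, 852]
carton130 [0] [467.3 264.5] -81.3 27.8 [796]
carton130 [1] [469.1 265.4] -80.3 29.4 [852]
carton130 z free [468.71 265.99  -1.4   30.21] 67.9
carton145 [0, 1] [468.5 265.3] -80.4 74.4 [794, 848]
carton145 [0] [467.3 264.6] -81.3 30.0 [794]
carton145 [1] [469.  265.5] -80.6 28.4 [848]
carton145 z free [468.74 265.71  -1.4   29.89] 69.0
```

```bash
python3 -m inch '[0.01,0.39,-0.7,0,0,0,1, 0.01,0.39,-0.7,0,0,0,1, 0.01,0.39,-0.7,0,0,0,1, 0.01,0.39,-0.7,0,0,0,1]'; python3 go.py 468.4 265.3 24 9.5 30 0
```

```text
clock: 12.9
ee_pos: [481.8, 175.6, 252.7]
orientation: [[-0.137, 0.987, -0.085], [0.857, 0.161, 0.49], [0.497, -0.006, -0.868]]
wrist_force: [0.3, -0.5, 0.8]
gripper_width: 92.8
grasp_force: 0.0
t 12.9 shift [ 0.003  0.049 -0.56 ] turn [ 0.003 -0.003  0.002] grasp now [467.5 257.4 107.8] w 92.8 F [ 0.3 -0.5  0.8] grip 0.0 q [ -4.  38. -16. 115. -40.  31.  28.]
```

```bash
python3 -m inch '[0.003,0.05,-0.3,0.003,-0.003,0.002,1, 0.003,0.05,-0.4,0.003,-0.003,0.002,1, 0.003,0.05,-0.4,0.003,-0.003,0.002,1, 0.003,0.05,-0.4,0.003,-0.003,0.002,1]'>/dev/null; python3 go.py 468.4 265.3 24 9.5 30 0
python3 -c "
from h import *
a,b=snapshot('side'),snapshot('top')
f=lambda s,x,y:cv2.resize(s['color'][y-45:y+45,x-30:x+30],(400,600),interpolation=2)
im=np.hstack([f(a,172,165),f(b,170,232)]);cv2.imwrite('pics/c5.png',im[...,::-1])"
```

```text
t 13.3 shift [-0.015  0.01  -0.189] turn [-0.001  0.006  0.004] grasp now [472.4 264.   52.3] w 92.5 F [0.9 0.2 0.8] grip 0.0 q [ -2.  44. -20. 116. -44.  23.  33.]
```

View pics/c5.png

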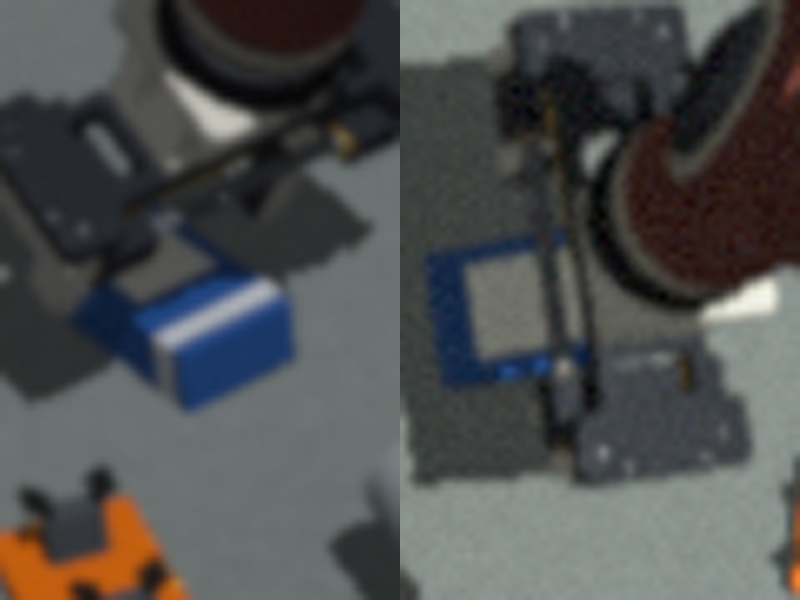

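The carton lies between the open fingers (side crop about (190,310)), with nothing else close. Going down and gripping.

```bash
python3 -m inch '[-0.015,0.01,-0.1,0,0.005,0.003,1, -0.015,0.01,-0.185,0,0.005,0.003,1, -0.015,0.01,-0.185,0,0.005,0.003,1, -0.015,0.01,-0.185,0,0.005,0.003,1]' ; python3 go.py 468.4 265.3 24 9.5 30 0
```

```text
clock: 13.8
ee_pos: [481.9, 183.5, 168.7]
orientation: [[-0.143, 0.986, -0.082], [0.854, 0.165, 0.494], [0.501, 0.001, -0.865]]
wrist_force: [0.1, 0.9, 0.8]
gripper_width: 93.1
grasp_force: 0.0
t 13.8 shift [ 0.002 -0.004 -0.001] turn [-0.001  0.     0.   ] grasp now [468.2 266.   24.2] w 93.1 F [0.1 0.9 0.8] grip 0.0 q [ -2.  48. -22. 116. -44.  20.  35.]
```

```bash
python3 -m inch '[0,0,0,0,0,0,-1, 0,0,0,0,0,0,-1, 0,0,0,0,0,0,-1, 0,0,0,0,0,0,-1, 0,0,0,0,0,0,-1]'; python3 -m inch '[0,0,0,0,0,0,-1, 0,0,0,0,0,0,-1, 0,0,0,0,0,0,-1]';python3 go.py 468.4 265.3 24 9.5 30 0;  python3 -m inch '[0,0,0.1,0,0,0,-1, 0,0,0.3,0,0,0,-1, 0,0,0.6,0,0,0,-1, 0,0,0.95,0,0,0,-1, 0,0,0.95,0,0,0,-1]'; python3 go.py 494.5 -274 180 9.1 -60
```

```text
clock: 14.3
ee_pos: [481.8, 183.7, 168.6]
orientation: [[-0.143, 0.986, -0.082], [0.854, 0.165, 0.494], [0.501, 0.001, -0.866]]
wrist_force: [2.3, -0.6, 2.3]
gripper_width: 57.9
grasp_force: 28.8
clock: 14.6
ee_pos: [481.8, 183.6, 168.6]
orientation: [[-0.143, 0.986, -0.082], [0.854, 0.165, 0.494], [0.501, 0.001, -0.865]]
wrist_force: [-0.0, -0.9, 1.0]
gripper_width: 58.0
grasp_force: 30.0
t 14.6 shift [ 0.002 -0.005  0.   ] turn [-0.001  0.    -0.   ] grasp now [468.1 266.2  24.1] w 58.0 F [-0.  -0.9  1. ] grip 30.0 q [ -2.  48. -22. 116. -44.  20.  36.]
clock: 15.1
ee_pos: [482.9, 184.9, 316.6]
orientation: [[-0.15, 0.986, -0.073], [0.852, 0.166, 0.496], [0.502, 0.012, -0.865]]
wrist_force: [1.0, -0.2, -1.2]
gripper_width: 58.0
grasp_force: 30.0
t 15.1 shift [-0.075 -2.107 -0.354] turn [-0.989 -0.156 -0.01 ] grasp now [470.7 267.8 172.1] w 58.0 F [ 1.  -0.2 -1.2] grip 30.0 q [ -7.  31. -13. 112. -38.  39.  22.]
```

```bash
python3 - <<'E'
from h import *
np.save("a.npy",snapshot("side"),allow_pickle=True);np.save("b.npy",snapshot("top"),allow_pickle=True)
src=open('m1.py').read().split("# tube rim")[0]; exec(src)
go("plinth",wood,[(240,245,340,330),(318,185,390,250)],(494,-274,.16),(120,110),20,20)
E
python3 -m inch '[0,-0.7,0.25,0,0,0,-1, 0,-0.7,0.25,0,0,0,-1, 0,-0.7,0.25,0,0,0,-1]'>/dev/null;python3 -m inch '[0,-0.7,0.1,-0.33,-0.05,0,-1, 0,-0.7,0.1,-0.33,-0.05,0,-1, 0,-0.7,0.1,-0.33,-0.05,0,-1, 0,-0.7,0.1,-0.33,-0.05,0,-1]'; python3 go.py 493.1 -265.9 180 9.1 -60
```

```text
plinth [0, 1] [ 493.9 -274.3] 9.0 131.8 [2255, 1629]
plinth [0] [ 492.7 -274.6] 8.6 64.2 [2255]
plinth [1] [ 494.7 -273.9] 9.0 40.1 [1629]
plinth z free [ 4.9459e+02 -2.7384e+02  1.5000e-01  1.8460e+01] 120.1
clock: 15.9
ee_pos: [481.3, -28.1, 361.9]
orientation: [[-0.16, 0.987, -0.01], [0.987, 0.16, -0.006], [-0.004, -0.01, -1.0]]
wrist_force: [-0.7, 0.9, -2.2]
gripper_width: 57.9
grasp_force: 30.0
t 15.9 shift [-0.074 -0.633 -0.656] turn [-0.655 -0.112  0.002] grasp now [479.7 -29.1 194.9] w 57.9 F [-0.7  0.9 -2.2] grip 30.0 q [ -5.  24.   8. 112.  -4.  45.  14.]
```

```bash
python3 -m inch '[-0.04,-0.3,0,-0.33,-0.055,0,-1, -0.04,-0.3,0,-0.33,-0.055,0,-1, -0.04,-0.3,0,-0.33,-0.055,0,-1, -0.04,-0.3,0,-0.33,-0.055,0,-1]'>/dev/null;python3 -m inch '[-0.03,-0.33,-0.2,-0.325,-0.057,0,-1, -0.03,-0.33,-0.2,-0.325,-0.057,0,-1, -0.03,-0.33,-0.2,-0.325,-0.057,0,-1, -0.03,-0.33,-0.2,-0.325,-0.057,0,-1]'; python3 go.py 492.9 -266.2 120 9.1 -60
```

```text
clock: 16.7
ee_pos: [470.9, -118.8, 330.8]
orientation: [[-0.085, 0.987, 0.138], [0.493, 0.162, -0.855], [-0.866, -0.005, -0.5]]
wrist_force: [-0.0, 0.8, -2.4]
gripper_width: 57.9
grasp_force: 30.0
t 16.7 shift [-0.006 -0.03  -0.849] turn [ 0.    -0.003 -0.003] grasp now [ 494.  -261.6  247.2] w 57.9 F [-0.   0.8 -2.4] grip 30.0 q [-40.  46.  62. 123.  59.  20. -39.]
```

```bash
python3 -m inch '[-0.006,-0.03,-0.4,0,0,0,-1, -0.006,-0.03,-0.4,0,0,0,-1, -0.006,-0.03,-0.4,0,0,0,-1]'>/dev/null; python3 go.py 492.9 -266.2 120 9.1 -60;python3 -m inch '[0,0,-0.4,0,0,0,-1, 0,0,-0.4,0,0,0,-1, 0,0,-0.4,0,0,0,-1]'; python3 go.py 492.9 -266.2 74 9.1 -60
```

```text
t 17.0 shift [ 0.002  0.004 -0.433] turn [-0.001 -0.007 -0.001] grasp now [ 492.  -266.6  184.5] w 57.7 F [ 0.1 -0.3 -1.4] grip 30.0 q [-39.  58.  65. 125.  61.   9. -48.]
clock: 17.3
ee_pos: [473.0, -123.3, 210.8]
orientation: [[-0.087, 0.988, 0.131], [0.496, 0.157, -0.854], [-0.864, -0.009, -0.503]]
wrist_force: [0.0, 0.1, -1.2]
gripper_width: 57.9
grasp_force: 30.0
t 17.3 shift [-0.02  -0.    -0.356] turn [-0.002 -0.006  0.001] grasp now [ 494.9 -265.9  126.8] w 57.9 F [ 0.   0.1 -1.2] grip 30.0 q [-39.  68.  67. 126.  82.   1. -75.]
```

```bash
python3 -m inch '[-0.015,0,-0.1,0,0,0,-1, -0.015,0,-0.1,0,0,0,-1, -0.015,0,-0.1,0,0,0,-1, -0.015,0,-0.1,0,0,0,-1, -0.015,0,-0.1,0,0,0,-1]'; python3 go.py 492.9 -266.2 74 9.1 -60
```

```text
clock: 17.8
ee_pos: [470.9, -123.9, 200.2]
orientation: [[-0.077, 0.988, 0.135], [0.498, 0.155, -0.853], [-0.864, 0.001, -0.504]]
wrist_force: [-0.6, -0.1, -1.2]
gripper_width: 58.0
grasp_force: 30.0
t 17.8 shift [-0.006  0.003 -0.285] turn [-0.003  0.     0.002] grasp now [ 493.4 -266.3  116. ] w 58.0 F [-0.6 -0.1 -1.2] grip 30.0 q [-36.  65.  59. 126.  97.   8. -92.]
```

```bash
python3 -m inch '[-0.006,0.003,-0.1,0,0,0,-1, -0.006,0.003,-0.2,0,0,0,-1, -0.006,0.003,-0.2,0,0,0,-1, -0.006,0.003,-0.2,0,0,0,-1, -0.006,0.003,-0.2,0,0,0,-1]'; python3 go.py 492.9 -266.2 74 9.1 -60
python3 -c "
from h import *
a,b=snapshot('side'),snapshot('top')
st=env.read_state();R=np.array(st['orientation']);g=np.array(st['ee_pos'])+167*R[:,2]
c=g+8*np.array([.157,-.987,0]);
from fit import box
for s in(a,b): print(proj(s,np.vstack([box((c[0],c[1],np.radians(9.3)),(58,32),c[2]-55,c[2]+55)])).round(1).tolist())
f=lambda s,x,y:cv2.resize(s['color'][y-45:y+45,x-30:x+30],(400,600),interpolation=2)
im=np.hstack([f(a,290,270),f(b,350,220)]);cv2.imwrite('pics/c6.png',im[...,::-1])"
```

```text
clock: 18.3
ee_pos: [469.9, -123.6, 170.4]
orientation: [[-0.078, 0.988, 0.134], [0.496, 0.155, -0.854], [-0.865, 0.0, -0.502]]
wrist_force: [0.2, 0.1, -1.6]
gripper_width: 57.5
grasp_force: 30.0
t 18.3 shift [ 0.001  0.001 -0.086] turn [-0.002 -0.     0.002] grasp now [ 492.4 -266.2   86.5] w 57.5 F [ 0.2  0.1 -1.6] grip 30.0 q [-33.  65.  53. 126. 102.  14. -99.]
[[286.8, 256.0], [283.3, 291.5], [275.3, 247.3], [272.6, 282.8], [306.5, 241.9], [301.7, 277.3], [295.0, 233.7], [291.0, 269.0]]
[[367.9, 224.0], [358.7, 228.0], [355.9, 226.2], [347.7, 230.0], [363.0, 202.4], [354.3, 208.2], [351.1, 204.6], [343.4, 210.1]]
```

View pics/c6.png

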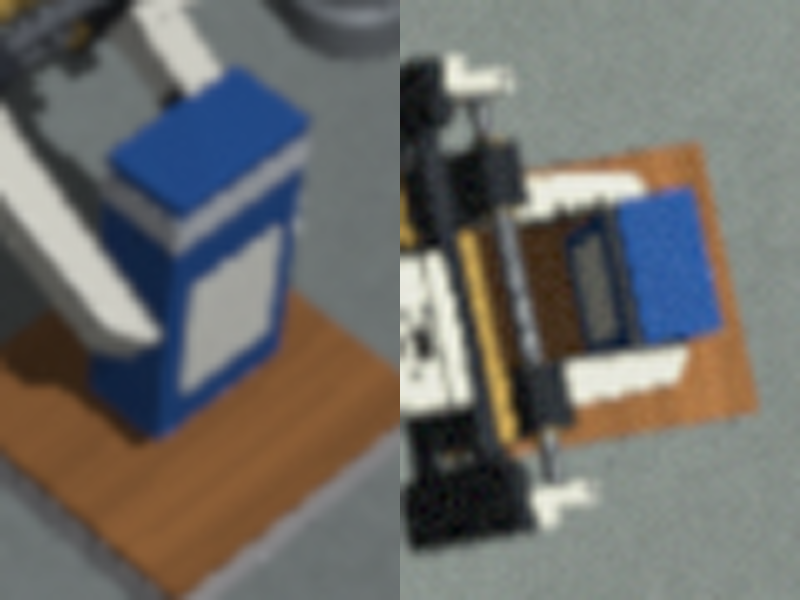

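The carton is held upright. Its top-face corner at px (368,223.5) matches the predicted (367.9,224.0). Lowering it to contact.

```bash
python3 -m inch '[0,0,-0.03,0,0,0,-1, 0,0,-0.05,0,0,0,-1, 0,0,-0.065,0,0,0,-1, 0,0,-0.065,0,0,0,-1]' | grep -E "ee_pos|force"; python3 -m inch '[0,0,-0.01,0,0,0,-1, 0,0,-0.01,0,0,0,-1]' | grep -E "ee_pos|force"; python3 go.py 492.9 -266.2 74 9.1 -60
```

```text
ee_pos: [469.7, -123.4, 159.4]
wrist_force: [0.3, -0.0, -1.2]
grasp_force: 30.0
ee_pos: [469.8, -123.5, 158.3]
wrist_force: [-0.0, -0.1, -1.3]
grasp_force: 30.0
t 19.0 shift [ 0.002  0.001 -0.005] turn [-0.003 -0.001  0.002] grasp now [ 492.1 -266.    74.2] w 58.0 F [-0.  -0.1 -1.3] grip 30.0 q [ -32.   66.   51.  126.  103.   15. -101.]
```

```bash
python3 -m inch '[0.003,0,-0.006,0,0,0,-1, 0.003,0,-0.006,0,0,0,-1]' | grep -E "ee_pos|force"; python3 -m inch '[0,0,-0.006,0,0,0,-1, 0,0,-0.006,0,0,0,-1]' | grep -E "ee_pos|force"
```

```text
ee_pos: [470.1, -123.8, 157.9]
wrist_force: [-1.4, -0.7, 0.5]
grasp_force: 30.0
ee_pos: [470.1, -123.9, 157.6]
wrist_force: [-0.4, 2.9, 4.4]
grasp_force: 30.0
```

```bash
python3 -m inch '[0,0,-0.006,0,0,0,-1, 0,0,-0.006,0,0,0,-1]' | grep -E "ee_pos|force"; python3 -m inch '[0,0,0,0,0,0,0.3, 0,0,0,0,0,0,0.4, 0,0,0,0,0,0,1, 0,0,0,0,0,0,1, 0,0,0,0,0,0,1]'; python3 -m inch '[0,0,0,0,0,0,1, 0,0,0,0,0,0,1, 0,0,0,0,0,0,1]' | grep -E "ee_pos|width"; python3 -m inch '[-0.013,0.085,0.05,0,0,0,1, -0.026,0.17,0.1,0,0,0,1, -0.05,0.34,0.2,0,0,0,1, -0.08,0.51,0.3,0,0,0,1, -0.08,0.51,0.3,0,0,0,1]'; python3 go.py 492.9 -266.2 74 9.1 -60 100
```

```text
ee_pos: [470.1, -124.1, 157.3]
wrist_force: [-1.2, 4.2, 8.2]
grasp_force: 30.0
clock: 20.1
ee_pos: [470.3, -123.4, 155.5]
orientation: [[-0.079, 0.988, 0.134], [0.498, 0.155, -0.853], [-0.864, -0.001, -0.504]]
wrist_force: [0.3, 0.6, -0.1]
gripper_width: 84.5
grasp_force: 0.0
ee_pos: [470.2, -123.4, 155.6]
gripper_width: 93.1
clock: 20.9
ee_pos: [458.3, -44.2, 201.6]
orientation: [[-0.078, 0.987, 0.138], [0.501, 0.159, -0.851], [-0.862, 0.003, -0.507]]
wrist_force: [-0.1, -0.3, 0.4]
gripper_width: 93.0
grasp_force: 0.0
t 20.9 shift [-0.013  0.042  0.039] turn [-0.006  0.001 -0.   ] grasp now [ 481.4 -186.2  116.9] w 93.0 F [-0.1 -0.3  0.4] grip 0.0 q [-43.  59.  51. 127.  69.  19. -68.]
```

```bash
python3 -m inch '[0,0.05,0.3,0,0,0,1, 0,0.05,0.6,0,0,0,1, 0,0.05,0.9,0,0,0,1, 0,0.05,0.9,0,0,0,1]' ; python3 -m inch '[0,0.7,0.2,0.3,0.05,0,1, 0,0.7,0.2,0.3,0.05,0,1, 0,0.7,0.2,0.3,0.05,0,1, 0,0.7,0.2,0.3,0.05,0,1]';python3 -m inch '[0,0.9,0.2,0,0,0,1, 0,0.9,0.2,0,0,0,1, 0,0.9,0.2,0,0,0,1, 0,0.9,0.2,0,0,0,1]' | grep -E "clock|ee_pos|force"
python3 - <<'E'
from fit import *
a,b=snapshot('side'),snapshot('top')
np.save("a.npy",a,allow_pickle=True);np.save("b.npy",b,allow_pickle=True)
im=np.vstack([np.hstack([cv2.resize(s['color'][y-27:y+27,x-36:x+36],(400,300),interpolation=2) for s,x,y in r]) for r in (((a,290,270),(b,350,220)),((a,215,212),(b,258,228)))])
cv2.imwrite('pics/c7.png',im[...,::-1])
exec(open('m1.py').read().split("# tube rim")[0].split('\n',2)[2])
# top face of carton, z=130
blue2=lambda c:np.maximum(sm(c[...,2]/(c[...,0]+1),1.25,1.7),0)
for dz in(0,):
  try: go("carton",blue2,[(262,215,320,305),(335,192,380,245)],(494,-274,.16),(58,32),20,130)
  except Exception as e: print(e)
E
```

```text
clock: 21.3
ee_pos: [458.7, -41.9, 340.4]
orientation: [[-0.068, 0.988, 0.136], [0.499, 0.152, -0.853], [-0.864, 0.01, -0.503]]
wrist_force: [0.3, 0.4, -0.4]
gripper_width: 93.2
grasp_force: 0.0
clock: 21.7
ee_pos: [458.8, 66.0, 366.2]
orientation: [[-0.134, 0.988, 0.083], [0.835, 0.158, -0.527], [-0.533, -0.001, -0.846]]
wrist_force: [0.1, -0.2, -0.2]
gripper_width: 93.1
grasp_force: 0.0
clock: 22.1
ee_pos: [458.5, 205.3, 394.2]
wrist_force: [-0.5, -0.5, 0.4]
grasp_force: 0.0
carton [0, 1] [ 492.9 -275.6] 14.7 563.6 [849, 387]
carton [0] [ 491.4 -277.2] 16.5 471.2 [849]
carton [1] [ 494.9 -276.8] 15.7 86.6 [387]
carton z free [ 4.9584e+02 -2.7386e+02  1.9000e-01  8.5750e+01] 282.7
```

View pics/c7.png

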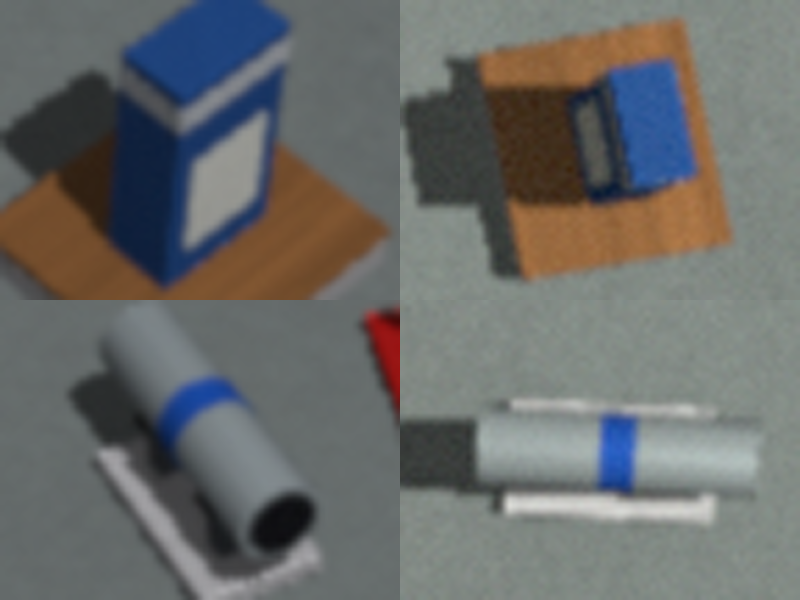

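Both pieces look right: the carton is upright mid-plinth (side crop about (195,150)) and the tube lies in the cradle with its band mid-length (top crop (618,455)). One numeric check of the carton's top face, the tube ends and the bystanders.

Run:
```python
from fit import *
a,b=[np.load(f,allow_pickle=True).item() for f in("a.npy","b.npy")]
exec(open('m1.py').read().split("# tube rim")[0].split('\n',2)[2])
r=(335,192,380,245);c=crop(b,r)
m=big(sm(c[...,2],100,140)*sm(c[...,2]/(c[...,0]+1),1.3,1.7))
p,f=fitbox([(b,m,r,np.ones(m.shape))],(494,-274,.16),(58,32),130,130);print("carton top",p[:2].round(1),np.degrees(p[2]).round(1),round(f,1),m.sum())
ra=(262,205,320,305);c=crop(a,ra);ma=big(sm(c[...,2],0,1)*sm(c[...,2]/(c[...,0]+1),1.25,1.6))
print("blue hull side: model corners",proj(a,box((494.2,-274.1,np.radians(9.1)),(58,32),20,130)).round(1).tolist())
h=cv2.approxPolyDP(cv2.convexHull((np.argwhere(ma>.5)[:,::-1]+ra[:2]).astype(np.int32)),2,True)[:,0].tolist();print(h)
# tube: brightness profile along axis in top view
col=b["color"][222:235,232:290].astype(float);bl=(col[...,2]/(col[...,0]+1)>1.5);q=np.argwhere(bl).mean(0)[::-1]+[232,222]
print("band",q,atz(b,q,79.0).round(1))
for s in(a,b):print([m["location"] for m in mark_of("tube_mid",s)[:1]],[atz(s,m["location"],60).round() for m in mark_of("tube_mid",s)[:1]]) if 0 else None
print(env.read_state()["clock"])
```

```text
carton top [ 493.4 -275.8] 8.7 30.2 237.60498373265528
blue hull side: model corners [[286.7, 259.8], [283.1, 294.8], [275.3, 251.0], [272.5, 286.0], [306.2, 245.8], [301.5, 280.7], [294.8, 237.5], [290.9, 272.3]]
[[304, 255], [300, 281], [286, 292], [281, 292], [274, 285], [275, 260]]
band [260.70588235 227.82352941] [468.4 -14.7  79. ]
22.2
```

```bash
python3 -c "
from plant import ticket
print(ticket.finish_job())"
```

```text
the job is handed in; nothing more can be done
None
```

The job is handed in at about 22 s: the tube rests in both V supports of the white cradle, and the blue carton then went upright on the plinth, each measured within about 2 mm of centre and the carton square to about 0.3°; I did not re-measure the other goods, but the final crops show nothing disturbed near the work.

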